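# Feed a tenoned rail through the chip flap of the extraction hood

### The arm

A 7-joint arm with a two-finger parallel gripper is mounted at the origin on the work surface. World frame = base frame: x ahead of the robot, y to its left, z up, the work surface at z = 0. Lengths are in m, angles in rad, forces in N, time in s.
With the tool pointing down it reaches from about 0.425 to 0.925 m from the base axis. Payload 6.8 kg.
Tool frame: the origin (TCP) lies at the very end of the fingers, on their centre line; the grasp point (between the pads) lies 19 mm behind it; y points along the fingers, x is the direction in which the jaws open and shut, and the axes are right-handed (so a half turn about y gives the same grasp; the last joint's range is limited). The gripper opens to 85 mm and grips with 20 to 120 N. Pads are 22 mm wide; open, the fingers measure 114 mm over their backs; the gripper's body (76 mm by 85 mm) begins 54 mm behind the grasp point. The pads swing forward as they close: fully open they stand 13 mm farther back than shut.
Start: joints at [1.144, 0.477, 0.022, 1.555, -0.011, 1.109, -0.083], TCP at [0.212, -0.641, 0.198] pointing down, gripper open.
Joint ranges: [-2.96, 2.96], [-0.34, 2.1], [-1.41, 1.46], [0.24, 2.44], [-1.37, 4.51], [0.17, 1.92], [-2.96, 2.96]. Speed limits (rad/s): [2.39, 2.39, 3.14, 3.14, 3.14, 3.14, 3.14].

### API

Orientations are given as a rotation vector (axis times angle).
In Python, from bench import r, imaging gives the robot as it stands.
- The arm moves only by the shell command python3 -m jog 'ROWS' [FORCE]. ROWS is text: rows parted by semicolons, each of 7 numbers parted by spaces: the turn, a rotation vector about the tool's x, y, z in degrees, then the shift along the tool's x, y, z in mm, then the opening, from 0 (shut) to 1 (fully open). A call has exactly 5 rows; each row shifts and turns the commanded pose from where the row before left it, along the tool's axes as they then stand; what a row does not reach is not made up. A row lasts 1/12 s, in which the tool goes at most 41.7 mm and 7.16 degrees, less where a joint would pass 70% of its speed; a pose out of reach is approached as far as the arm can. A call with a gripper value outside its range is refused whole. The fingers move at their own pace and stop on an object; FORCE is the grip in N (left out, the last holds). Time passes only in rows, so rows that do not move let the fingers close, or fill a call up. It gives the time, the measured TCP pose, the force and the opening at its end, in the units of the state.
- r.get_obs(): the state, without advancing time (a new reading comes with each control period).
- imaging.grab_frame(name): name is "scene" or "top" or "wrist"; returns a dict with "color" (384x512x3 uint8, red, green, blue), "z_map" (384x512 float32, m along the optical axis (not along the pixel's ray), 0 where there is no reading), "fx", "fy", "cx", "cy" (pixels), "world_to_cam" (4x4, takes a point from world to camera coordinates); the wrist camera has in their place "hand_eye" (4x4, takes a point from camera to tool coordinates, whose origin is the TCP and whose axes are the tool frame's). Camera axes: x right, y up, looking along -z (the intrinsics and any distortion apply to the point x, -y, -z); pixel columns grow to the right and rows downward; lengths in m; the calibration is good to about 2 mm. A picture is of the moment at which its call begins: read the wrist's pose just before it.
- r.hand_in(): hands the job in, once; it reports no verdict.
The state is a dict: "clock": time; "joints": joint angles; "qvel": joint speeds; "tau": joint torques, N m; "tcp_pos": TCP position; "orientation": TCP orientation; "contact_force": force on the tool from outside, world axes, zero at the start; "moment": the same for the moment, N m; "grip_width": finger opening in m.
Only numpy, scipy, OpenCV 4.12 (cv2) and the standard library are available. Lean on these libraries where they do the work, as an engineer would, in place of code of your own. Each camera call takes 0.05 s, during which the arm holds its last target.

### The job

Clean the tenoned rail by feeding it, tenon end first, through the dust-extraction hood: push it along the feed board under the spring-hinged chip flap so that the flap is held open by the rail, then draw it out on the other side until the flap swings fully shut behind it. Leave the rail lying flat and released on the outfeed half of the board, lengthwise along it with its tenon pointing away from the hood, and do not disturb the plain rail, glue bottle, chisel or sanding block.

Things in the scene. Friction and masses are not known exactly. Their poses are not given: they have to be found in the camera images.
- guard: Fixed plywood extraction hood on its feed board (sizes mm). Origin on the bench under the hood's middle, z up, +y the feed direction (infeed -y, outfeed +y), +x away from the robot. Hood 100 wide (x -50 to 50), 40 deep (y -20 to 20), 112 high; a tunnel runs through it along y, 46 wide (x -23 to 23), z 12 to 62. A 42 diameter metal duct leaves it toward +x at z 86.
- guard_in (a point): Centre of the tunnel's infeed mouth at floor level: guard frame (0, -20, 12), axes as the guard. The flat feed board, 70 wide (x -35 to 35), top at z 12, starts at guard y -270 and runs on through the tunnel.
- guard_out (a point): Centre of the tunnel's outfeed mouth at floor level: guard frame (0, 20, 12), axes as the guard. The outfeed half of the board goes on from here to guard y 370.
- flap (a joint): Angle of the steel chip flap on the outfeed mouth, rad: 0 shut, to 1.45 swung open toward the outfeed (that way only). 60 wide, 3 thick, 45 long, hinged along its upper edge at guard y 22, z 62; a light spring closes it (0.3 N at the lower edge shut, 1 N wide open). On a rail's top it rests at about 1 rad, edge at guard y 62: it drops shut once the tail has passed there.
- rail: Loose tenoned wooden rail, 260 long, 36 wide, 26 high, 130 g. Origin mid-length on the underside, x toward the tenon, z up. Full section x -130 to 105; tenon x 105 to 130, 24 wide, z 8.5 to 17.5. Starts on the bench between robot and board, tenon within 0.7 rad of world +y, left or right of the glue bottle; the plain rail has the other side.
- rail_fore (a point): Point on the rail's underside 60 mm from its middle toward the tenon, rail frame (60, 0, 0), 70 mm short of the tenon's end.
- rail_aft (a point): Point on the rail's underside 60 mm from its middle toward the tail, rail frame (-60, 0, 0), 70 mm short of the square tail end.
- plain_rail: Bystander: a rail of the same wood and section, 260 x 36 x 26, square at both ends with no tenon. Origin at the middle of the underside, x along its length.
- glue: Bystander: white glue bottle standing on the bench between the two rails, 44 diameter, 130 high. Origin at the centre of its base.
- chisel: Bystander: wooden-handled chisel lying beyond the outfeed board, 230 long, 18 high. Origin on the bench near its ferrule, x toward the blade.
- sander: Bystander: cork sanding block, 70 x 50 x 24, lying beyond the infeed board. Origin at the centre of its underside.

How it is judged:
By the outcome, as a careful person would: the job done as asked, in the order asked, and still so for the second after the job is handed in, with the robot touching nothing.
It also fails if it takes over 64 s, if anything falls off the work surface, if the arm or the gripper's body presses on something with over 40 N, if the wrist force passes 120 N, or if a joint passes its speed limit or range.

## Working session

There is one attempt and no reset: what is moved stays moved. The work goes in short steps, Python scripts to look and compute and a shell command to move; the robot and the scene stay as the last step left them, time stands still between calls to the robot, and variables do not carry over. Pictures are saved under pics/ and viewed, and the job is handed in when it is done.

```bash
ls; mkdir -p pics; python3 - <<'E'
from bench import r, imaging
import cv2,numpy as np
o=r.get_obs(); print(o)
for n in ["scene","top"]:
    f=imaging.grab_frame(n); cv2.imwrite(f"pics/{n}0.png",f["color"][:,:,::-1]); print(n,f["fx"],f["fy"],f["cx"],f["cy"],f["world_to_cam"],[k for k in f])
    np.savez(f"{n}0.npz",**f)
E
```

```text
pics
{'clock': 0.0, 'joints': array([ 1.14389385,  0.47780171,  0.02230698,  1.55645633, -0.01145281,
        1.10932624, -0.0830823 ]), 'qvel': array([ 0.00066236, -0.00110237, -0.00026594,  0.00069642,  0.00119393,
        0.00138094, -0.00055451]), 'tau': array([ 1.45333115e-04, -5.96466243e+01,  1.60795636e+00, -2.81203330e+01,
        1.25000841e-02,  9.16193094e-03, -9.32636027e-06]), 'tcp_pos': array([ 0.21134212, -0.64036012,  0.19702204]), 'orientation': array([-1.34237213,  0.97234381, -0.96968916]), 'contact_force': array([-0.25466808,  0.55049363, -0.72184335]), 'moment': array([-0.03365222,  0.02493768, -0.02295376]), 'grip_width': 0.08551140109088047}
scene 370.6143530820469 370.6143530820469 256.16319684677944 188.12129130101135 [[ 0.34775052  0.9374376  -0.01674275 -0.1628373 ]
 [-0.49155553  0.19749491  0.84815619  0.20963117]
 [ 0.79840011 -0.28671676  0.5294816  -1.39357655]
 [ 0.          0.          0.          1.        ]] ['color', 'z_map', 'fx', 'fy', 'cx', 'cy', 'world_to_cam']
top 410.0626108355395 410.0626108355395 252.41035488148106 200.41664507081902 [[ 0.01486094 -0.99942441 -0.03049578  0.0017308 ]
 [ 0.99845016  0.01319672  0.054066   -0.55033797]
 [-0.05363243 -0.03125199  0.99807158 -0.97353621]
 [ 0.          0.          0.          1.        ]] ['color', 'z_map', 'fx', 'fy', 'cx', 'cy', 'world_to_cam']
```

View pics/scene0.png

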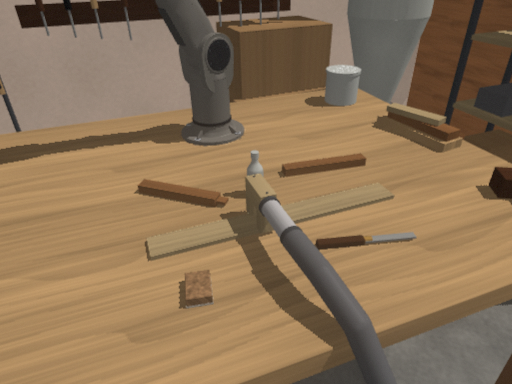

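View pics/top0.png

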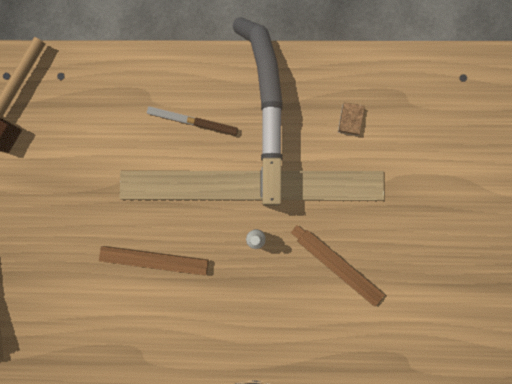

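The top view shows the tenoned rail on the right, at about (298,231) to (380,300) with the tenon at its upper-left end. The plain rail is at left (100–208, 260), the glue at (256,239), the board spans columns 120–384 at rows 170–200, and the hood is at (272,180).

```bash
cat > h.py <<'E'
import numpy as np, cv2
def rays(f,uv):
    uv=np.atleast_2d(uv).astype(float)
    d=np.stack([(uv[:,0]-f["cx"])/f["fx"],-(uv[:,1]-f["cy"])/f["fy"],-np.ones(len(uv))],1)
    return d
def w2c(f,T=None):
    return np.array(f["world_to_cam"])
def plane(f,uv,z,M=None):
    M=np.linalg.inv(w2c(f)) if M is None else M   # cam->world
    d=rays(f,uv)@M[:3,:3].T; c=M[:3,3]
    return c+d*((z-c[2])/d[:,2])[:,None]
def cloud(f,M=None):
    M=np.linalg.inv(w2c(f)) if M is None else M
    h,w=f["z_map"].shape; u,v=np.meshgrid(np.arange(w),np.arange(h))
    d=rays(f,np.stack([u.ravel(),v.ravel()],1))*f["z_map"].ravel()[:,None]
    return (d@M[:3,:3].T+M[:3,3]).reshape(h,w,3)
def proj(f,P):
    M=w2c(f); c=np.atleast_2d(P)@M[:3,:3].T+M[:3,3]
    return np.stack([f["cx"]+f["fx"]*c[:,0]/-c[:,2],f["cy"]-f["fy"]*c[:,1]/-c[:,2]],1)
def comps(f,z=0.026):
    hsv=cv2.cvtColor(f["color"],cv2.COLOR_RGB2HSV)
    return hsv
E
python3 - <<'E'
import numpy as np,cv2
from h import *
f=dict(np.load("top0.npz")); P=cloud(f)
for uv in [(340,268),(298,232),(150,260),(256,239),(200,185),(340,185),(272,170),(272,190),(352,118),(450,250),(420,100),(210,125),(215,127)]:
    print(uv,P[uv[1],uv[0]].round(4))
hsv=cv2.cvtColor(f["color"],cv2.COLOR_RGB2HSV)
for uv in [(340,268),(150,260),(200,185),(450,250),(385,185)]: print(hsv[uv[1],uv[0]],f["color"][uv[1],uv[0]])
H=P[:,:,2]; hh=np.clip(H*255/0.12,0,255).astype(np.uint8)
cv2.imwrite("pics/h0.png",cv2.resize(hh[:, :],None,fx=1.5,fy=1.5))
E
```

```text
(340, 268) [ 0.3935 -0.199   0.0257]
(298, 232) [ 0.4761 -0.1004  0.0192]
(150, 260) [0.4043 0.251  0.0264]
(256, 239) [ 0.4624 -0.003   0.1309]
(200, 185) [0.5862 0.1374 0.0133]
(340, 185) [ 0.5904 -0.2008  0.0118]
(272, 170) [ 0.6124 -0.0353  0.1085]
(272, 190) [ 0.5681 -0.0358  0.1138]
(352, 118) [ 0.7506 -0.2266  0.0243]
(450, 250) [ 0.4385 -0.4647  0.0018]
(420, 100) [ 0.8032 -0.3975 -0.0015]
(210, 125) [0.7335 0.1159 0.0142]
(215, 127) [0.7278 0.1031 0.0181]
[ 14 132 129] [129  93  62]
[ 14 131 134] [134  98  65]
[ 18  85 171] [171 149 114]
[ 17 105 170] [170 139 100]
[ 18 111 145] [145 119  82]
```

View pics/h0.png

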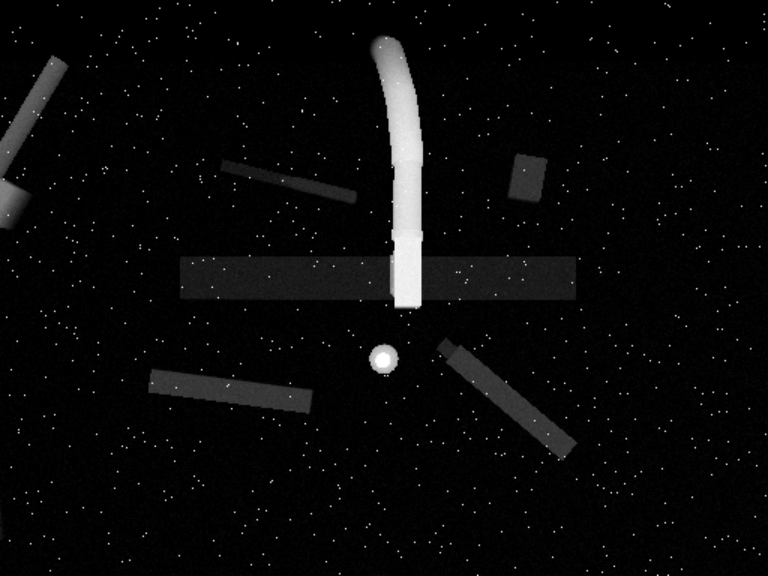

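The height map shows the rail's full section and its lower tenon, the board and the hood cleanly separated. Next I fit them.

```bash
cat > m.py <<'E'
import numpy as np,cv2
from h import *
def blob(P,lo,hi,box):
    H=cv2.medianBlur(P[:,:,2].astype(np.float32),3)
    m=(H>lo)&(H<hi)&(P[:,:,0]>box[0])&(P[:,:,0]<box[1])&(P[:,:,1]>box[2])&(P[:,:,1]<box[3])
    n,l,s,c=cv2.connectedComponentsWithStats(m.astype(np.uint8))
    k=1+np.argmax(s[1:,4]); return l==k
def rect(f,m,z):
    c,_=cv2.findContours(m.astype(np.uint8),cv2.RETR_EXTERNAL,cv2.CHAIN_APPROX_NONE)
    c=max(c,key=cv2.contourArea)[:,0,:]
    W=plane(f,c,z)[:,:2]*1000
    (cx,cy),(w,h),a=cv2.minAreaRect(W.astype(np.float32))
    M=plane(f,np.argwhere(m)[:,::-1],z)[:,:2]; mu=M.mean(0); e,v=np.linalg.eigh(np.cov((M-mu).T)); d=v[:,1]
    t=(M-mu)@d; s=(M-mu)@v[:,0]
    return dict(rc=(round(cx,1),round(cy,1)),wh=(round(w,1),round(h,1)),a=round(a,2),mean=(mu*1000).round(1),dir=d.round(4),ang=np.degrees(np.arctan2(d[1],d[0])).round(2))
E
python3 - <<'E'
from m import *
f=dict(np.load("top0.npz")); P=cloud(f)
R=blob(P,.008,.035,(.3,.53,-.4,-.05)); print("rail+tenon",rect(f,R,.026))
R=blob(P,.0215,.035,(.3,.53,-.4,-.05)); print("rail body",rect(f,R,.026))
B=blob(P,.007,.017,(.5,.7,-.4,-.06));print("board in",rect(f,B,.012))
B=blob(P,.007,.017,(.5,.7,0,.5));print("board out",rect(f,B,.012))
G=blob(P,.1,.125,(.5,.65,-.1,.05));print("hood",rect(f,G,.112))
g=blob(P,.1,.2,(.3,.52,-.1,.1));print("glue",rect(f,g,.13))
B=blob(P,.018,.035,(.3,.53,.1,.5));print("plain",rect(f,B,.026))
for lo,hi,b in [(.015,.035,(.69,.8,-.35,-.15)),(.008,.03,(.65,.85,0,.4))]:
    print(rect(f,blob(P,lo,hi,b),.02))
# orientation
from bench import r
from scipy.spatial.transform import Rotation as Ro
o=r.get_obs();print(Ro.from_rotvec(o["orientation"]).as_matrix().round(3))
E
```

```text
rail+tenon {'rc': (402.3, -189.8), 'wh': (260.6, 36.4), 'a': 50.65, 'mean': array([ 399.2, -193.4]), 'dir': array([0.6336, 0.7737]), 'ang': np.float64(50.68)}
rail body {'rc': (394.2, -199.8), 'wh': (235.0, 36.1), 'a': 50.63, 'mean': array([ 393.8, -200.3]), 'dir': array([0.6338, 0.7735]), 'ang': np.float64(50.67)}
board in {'rc': (590.1, -182.6), 'wh': (67.9, 242.3), 'a': 0.63, 'mean': array([ 590.2, -182.6]), 'dir': array([-0.0126,  0.9999]), 'ang': np.float64(90.72)}
board out {'rc': (585.9, 168.1), 'wh': (68.6, 333.6), 'a': 0.63, 'mean': array([586.2, 166.1]), 'dir': array([-0.0076,  1.    ]), 'ang': np.float64(90.44)}
hood {'rc': (594.6, -33.4), 'wh': (109.4, 39.3), 'a': 0.77, 'mean': array([594.2, -34.4]), 'dir': array([-0.9999, -0.0147]), 'ang': np.float64(-179.16)}
glue {'rc': (461.2, 0.2), 'wh': (19.0, 19.1), 'a': 0.9, 'mean': array([ 4.608e+02, -3.000e-01]), 'dir': array([-0.6939,  0.7201]), 'ang': np.float64(133.94)}
plain {'rc': (403.6, 244.6), 'wh': (260.6, 36.9), 'a': 83.61, 'mean': array([403.4, 243.8]), 'dir': array([0.1115, 0.9938]), 'ang': np.float64(83.6)}
{'rc': (751.4, -226.3), 'wh': (51.1, 71.7), 'a': 80.9, 'mean': array([ 751.6, -226. ]), 'dir': array([-0.9822,  0.1877]), 'ang': np.float64(169.18)}
{'rc': (742.8, 159.1), 'wh': (227.8, 21.4), 'a': 76.31, 'mean': array([741.9, 154.8]), 'dir': array([0.2319, 0.9727]), 'ang': np.float64(76.59)}
[[ 0.313 -0.001  0.95 ]
 [-0.95   0.002  0.313]
 [-0.002 -1.    -0.   ]]
```

```bash
cat > d.py <<'E'
import sys,numpy as np
from bench import r
from scipy.spatial.transform import Rotation as Ro
# usage: d.py x y z yawdeg (mm; yaw = heading of tool z in world) ; prints turn (deg) & shift (mm) in present tool axes
o=r.get_obs(); R=Ro.from_rotvec(o["orientation"]).as_matrix(); p=o["tcp_pos"]*1000
z=R[:,2]; print("t",round(o["clock"],2),"tcp",p.round(1),"yaw",np.degrees(np.arctan2(z[1],z[0])).round(2),"tilt y",R[:,1].round(3),"F",o["contact_force"].round(1),"grip",round(o["grip_width"]*1000,1),"j",o["joints"].round(2))
G=np.array([588.5,-34.4,0]); u=np.array([-.0115,1,0]); xx=np.array([1,.0115,0])
print("tcp in guard", [((p-G)@xx).round(1),((p-G)@u).round(1)])
if len(sys.argv)>4:
    t=np.array(list(map(float,sys.argv[1:4]))); a=np.radians(float(sys.argv[4]))
    zt=np.array([np.cos(a),np.sin(a),0]); yt=np.array([0,0,-1.]); xt=np.cross(yt,zt)
    Rt=np.stack([xt,yt,zt],1)
    print("turn deg",np.degrees(Ro.from_matrix(R.T@Rt).as_rotvec()).round(2),"shift now",(R.T@(t-p)).round(1),"shift after turn",(Rt.T@(t-p)).round(1))
E
python3 -m jog '0 -6.5 0 -22 0 20 1;0 -6.5 0 -20 0 22 1;0 -6.5 0 -17 0 24 1;0 -6.5 0 -15 0 26 1;0 -6.5 0 -12 0 28 1'
python3 d.py 342 -263.3 60 50.67
```

```text
clock: 0.52
tcp_pos: [0.2701, -0.502, 0.1976]
orientation: [-1.504, 0.532, -0.531]
contact_force: [-0.1, -0.1, -1.3]
grip_width: 0.0851
t 0.52 tcp [ 270.1 -502.   197.6] yaw 51.08 tilt y [-0.001  0.001 -1.   ] F [-0.1 -0.1 -1.3] grip 85.1 j [ 1.08  0.31 -0.14  1.8   0.05  1.03  0.24]
tcp in guard [np.float64(-323.8), np.float64(-463.9)]
turn deg [-0.    0.41 -0.04] shift now [-93.9 137.6 230.9] shift after turn [-95.7 137.6 230.2]
```

```bash
python3 -m jog '0 0 0 -12 14 30 1;0 0 0 -12 14 30 1;0 0 0 -12 14 30 1;0 0 0 -12 14 30 1;0 0 0 -12 14 30 1'
python3 d.py 342 -263.3 60 50.67
```

```text
clock: 0.93
tcp_pos: [0.3183, -0.3478, 0.1273]
orientation: [-1.504, 0.536, -0.536]
contact_force: [1.2, 0.3, -1.0]
grip_width: 0.0853
t 0.93 tcp [ 318.3 -347.8  127.3] yaw 50.75 tilt y [-0.  0. -1.] F [ 1.2  0.3 -1. ] grip 85.3 j [ 0.89  0.25 -0.22  2.09  0.07  0.82 -0.06]
tcp in guard [np.float64(-273.8), np.float64(-310.3)]
turn deg [ 0.    0.08 -0.  ] shift now [-35.1  67.3  80.4] shift after turn [-35.2  67.3  80.4]
```

```bash
python3 -m jog '0 0 0 -12 17 28 1;0 0 0 -12 17 28 1;0 0 0 -10 17 23 1;0 0 0 0 0 0 1;0 0 0 0 0 0 1'
python3 d.py 342 -263.3 60 50.67; python3 - <<'E'
from bench import r, imaging
import cv2,numpy as np
o=r.get_obs()
f=imaging.grab_frame("wrist"); cv2.imwrite("pics/w1.png",f["color"][:,:,::-1]); np.savez("w1.npz",**f,p=o["tcp_pos"],o=o["orientation"])
E
```

```text
clock: 1.35
tcp_pos: [0.3416, -0.2651, 0.0762]
orientation: [-1.503, 0.535, -0.531]
contact_force: [-1.3, -1.0, 0.3]
grip_width: 0.0854
t 1.35 tcp [ 341.6 -265.1   76.2] yaw 50.95 tilt y [-0.002  0.002 -1.   ] F [-1.3 -1.   0.3] grip 85.4 j [ 0.75  0.27 -0.27  2.21  0.11  0.67 -0.28]
tcp in guard [np.float64(-249.5), np.float64(-227.9)]
turn deg [ 0.    0.28 -0.15] shift now [-0.8 16.2  1.7] shift after turn [-0.9 16.2  1.7]
```

View pics/w1.png

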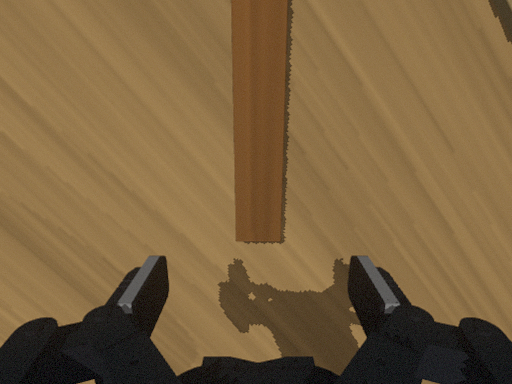

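The rail is centred between the fingers (columns 235–285, fingers 165 and 350), with its tail edge at row 242. I'll compute its position in tool coordinates.

```bash
python3 - <<'E'
from h import *
from scipy.spatial.transform import Rotation as Ro
f=dict(np.load("w1.npz")); T=np.eye(4);T[:3,:3]=Ro.from_rotvec(f["o"]).as_matrix();T[:3,3]=f["p"]
E=np.array(f["hand_eye"]);print(E.round(3)); M=T@E
hsv=cv2.cvtColor(f["color"],cv2.COLOR_RGB2HSV)
P=cloud(f,M)
for uv in [(260,100),(260,230),(60,100),(260,300),(400,100)]: print(uv,P[uv[1],uv[0]].round(4))
W=plane(f,[(236,241),(284,241),(232,0),(289,0)],.026,M); t=(W-f["p"])@T[:3,:3]
print((W*1000).round(1)); print("tool",(t*1000).round(1))
E
```

```text
[[ 1.     0.     0.001 -0.001]
 [ 0.001  0.315 -0.949 -0.176]
 [-0.001  0.949  0.315  0.081]
 [ 0.     0.     0.     1.   ]]
(260, 100) [ 0.3893 -0.2071  0.0261]
(260, 230) [ 0.3281 -0.2828  0.027 ]
(60, 100) [ 0.2691 -0.1104 -0.0009]
(260, 300) [ 0.2745 -0.3493 -0.0005]
(400, 100) [ 4.722e-01 -2.753e-01 -1.000e-04]
[[ 307.  -278.6   26. ]
 [ 336.6 -302.6   26. ]
 [ 413.4 -149.3   26. ]
 [ 441.2 -171.9   26. ]]
tool [[-18.3  50.3 -32.3]
 [ 19.9  50.2 -32.2]
 [-17.   50.3 135.2]
 [ 18.8  50.2 135.1]]
```

```bash
python3 -m jog '0 0.1 -0.1 0 16 0 1;0 0.1 0 0 18 0 1;0 0 0 0 18 0 1;0 0 0 0 12 0 1;0 0 0 0 0 0 1' 60
python3 d.py 342 -263.3 6 50.67
```

```text
clock: 1.82
tcp_pos: [0.3409, -0.2677, 0.0117]
orientation: [-1.503, 0.541, -0.54]
contact_force: [0.1, 0.0, 0.2]
grip_width: 0.0851
t 1.82 tcp [ 340.9 -267.7   11.7] yaw 50.43 tilt y [-0.001 -0.    -1.   ] F [0.1 0.  0.2] grip 85.1 j [ 0.72  0.4  -0.23  2.25  0.18  0.51 -0.35]
tcp in guard [np.float64(-250.3), np.float64(-230.5)]
turn deg [ 0.04 -0.24 -0.02] shift now [-2.   5.7  4.2] shift after turn [-1.9  5.7  4.2]
```

```bash
python3 -m jog '0 0 0 -1 3 3 1;0 0 0 0 3 0 1;0 0 0 0 0 0 0;0 0 0 0 0 0 0;0 0 0 0 0 0 0' 60
python3 d.py 342 -263.3 5 50.67
python3 -m jog '0 0 0 0 0 0 0;0 0 0 0 0 0 0;0 0 0 0 0 0 0;0 0 0 0 0 0 0;0 0 0 0 0 0 0' 80
python3 d.py 342 -263.3 5 50.67
```

```text
clock: 2.23
tcp_pos: [0.3436, -0.2642, 0.0075]
orientation: [-1.504, 0.537, -0.541]
contact_force: [0.3, -0.1, 0.0]
grip_width: 0.0521
t 2.23 tcp [ 343.6 -264.2    7.5] yaw 50.56 tilt y [ 0.002 -0.002 -1.   ] F [ 0.3 -0.1  0. ] grip 52.1 j [ 0.71  0.41 -0.23  2.25  0.19  0.5  -0.36]
tcp in guard [np.float64(-247.5), np.float64(-227.0)]
turn deg [-0.   -0.11  0.17] shift now [-1.8  2.5 -0.3] shift after turn [-1.8  2.5 -0.3]
clock: 2.65
tcp_pos: [0.3433, -0.2639, 0.007]
orientation: [-1.503, 0.537, -0.54]
contact_force: [-0.2, -0.1, -0.1]
grip_width: -0.0001
t 2.65 tcp [ 343.3 -263.9    7. ] yaw 50.57 tilt y [ 0.001 -0.001 -1.   ] F [-0.2 -0.1 -0.1] grip -0.1 j [ 0.71  0.41 -0.23  2.25  0.19  0.5  -0.36]
tcp in guard [np.float64(-247.9), np.float64(-226.6)]
turn deg [-0.   -0.1   0.11] shift now [-1.3  2.  -0.4] shift after turn [-1.3  2.  -0.4]
```

```bash
cat > snap.py <<'E'
import sys
from bench import r, imaging
import cv2,numpy as np
for a in sys.argv[1:]:
    n,k=a.split(":")
    o=r.get_obs(); f=imaging.grab_frame(n); cv2.imwrite(f"pics/{n}{k}.png",f["color"][:,:,::-1]); np.savez(f"{n}{k}.npz",**f,p=o["tcp_pos"],o=o["orientation"])
E
python3 snap.py wrist:2 top:2
```

```text
(no output)
```

View pics/wrist2.png

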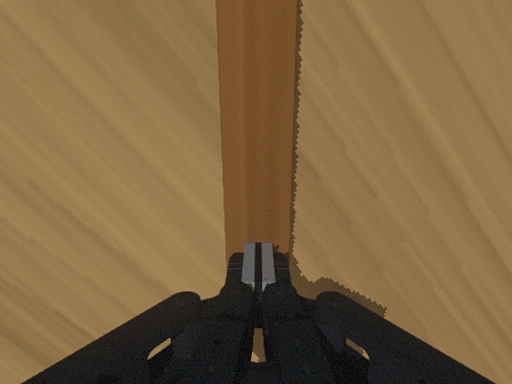

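View pics/top2.png

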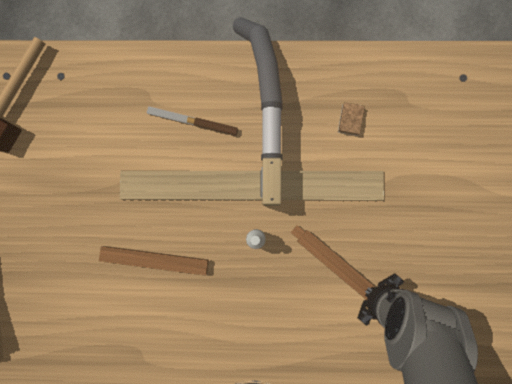

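```bash
python3 - <<'E'
from h import *
from scipy.spatial.transform import Rotation as Ro
f=dict(np.load("wrist2.npz")); E=np.array(f["hand_eye"]); Ei=np.linalg.inv(E)
P=cloud(f,E)*1000
for uv in [(250,245),(256,245),(268,245),(258,250),(258,270),(235,262),(282,262),(230,250),(288,250),(228,262),(260,240),(260,200),(330,200)]: print(uv,P[uv[1],uv[0]].round(1))
def pj(t):
    c=Ei[:3,:3]@(np.array(t)/1000)+Ei[:3,3]; return (f["cx"]+f["fx"]*c[0]/-c[2],f["cy"]-f["fy"]*c[1]/-c[2])
print(pj([0,0,0]),pj([0,-19,-32]),pj([0,-19,11]))
# top view: project tcp
g=dict(np.load("top2.npz")); print(proj(g,g["p"]),proj(g,[[.319,-.29,.026]]),g["p"])
E
```

```text
(250, 245) [ -4.5 -40.   10.7]
(256, 245) [ -1.6 -40.5  10.9]
(268, 245) [  4.1 -39.9  10.6]
(258, 250) [ -0.7 -46.2  11.3]
(258, 270) [ -0.7 -62.7  10.9]
(235, 262) [-11.1 -49.6   7. ]
(282, 262) [ 10.3 -49.2   6.8]
(230, 250) [-16.3 -19.3  -3.1]
(288, 250) [ 16.  -18.7  -3.4]
(228, 262) [-14.4 -48.9   6.6]
(260, 240) [  0.4 -18.6   2.7]
(260, 200) [  0.4 -18.   25.9]
(330, 200) [43.8  7.8 16.9]
(np.float64(259.1852633878707), np.float64(230.3826821808153)) (np.float64(259.23738016878383), np.float64(293.88339792435943)) (np.float64(259.29781601245975), np.float64(226.53789250711546))
[[365.89385018 288.88314939]] [[379.21467946 300.93513204]] [ 0.34325882 -0.26383445  0.00700571]
```

```bash
python3 snap.py scene:2; python3 - <<'E'
from h import *
f=dict(np.load("w1.npz")); E=np.array(f["hand_eye"])
P=cloud(f,E)*1000
for uv in [(160,258),(163,262),(155,262),(150,270),(355,262),(365,270),(160,275)]: print(uv,P[uv[1],uv[0]].round(1))
g=dict(np.load("scene2.npz")); u=proj(g,g["p"])[0]; print(u)
u=u.astype(int); c=g["color"][max(0,u[1]-80):u[1]+50,max(0,u[0]-80):u[0]+80,::-1]
cv2.imwrite("pics/sc2c.png",cv2.resize(c,None,fx=5,fy=5,interpolation=cv2.INTER_NEAREST)[:600,:800])
E
```

```text
(160, 258) [-44.3 -51.9  10.4]
(163, 262) [-43.6 -50.4   7.5]
(155, 262) [-44.8 -57.   11.4]
(150, 270) [-45.1 -62.7  10.9]
(355, 262) [ 41.9 -53.9   9.5]
(365, 270) [ 43.5 -62.1  10.6]
(160, 275) [-43.7 -55.7   4.1]
[152.5030616  189.99739312]
```

View pics/sc2c.png

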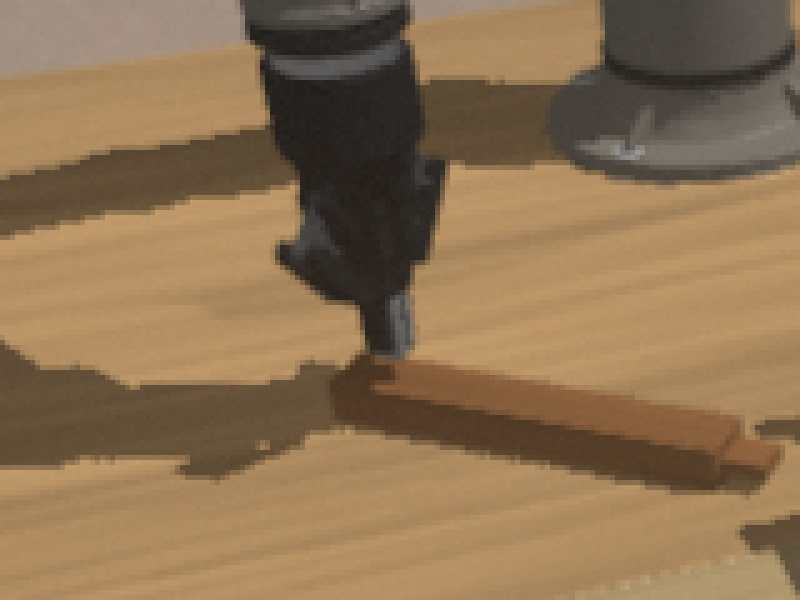

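The fingers closed above the rail. Both the wrist depth map and the scene view put the real fingertips about 38 mm short of the reported TCP. I'll open, go down by that difference, and watch the force.

```bash
python3 -m jog '0 0 0 0 0 0 1;0 0 0 0 0 0 1;0 0 0 0 0 0 1;0 0 0 0 0 0 1;0 0 0 0 0 0 1' 60
python3 -m jog '0 0 0 0 0 0 1;0 0 0 0 0 0 1;0 0 0 0 0 0 1;0 0 0 0 4 0 1;0 0 0 0 4 0 1' 60
python3 -m jog '0 0 0 0 8 0 1;0 0 0 0 8 0 1;0 0 0 0 8 0 1;0 0 0 0 0 0 1;0 0 0 0 0 0 1' 60
python3 d.py 342 -263.3 -34 50.67; python3 snap.py wrist:3; python3 - <<'E'
from h import *
f=dict(np.load("wrist3.npz")); E=np.array(f["hand_eye"])
P=cloud(f,E)*1000
for uv in [(160,258),(163,262),(155,262),(260,150),(260,200),(260,230),(400,200)]: print(uv,P[uv[1],uv[0]].round(1))
E
```

```text
clock: 3.22
tcp_pos: [0.3432, -0.2639, 0.007]
orientation: [-1.503, 0.537, -0.54]
contact_force: [1.6, 0.4, -0.5]
grip_width: 0.0603
clock: 3.63
tcp_pos: [0.3435, -0.264, -0.0012]
orientation: [-1.504, 0.537, -0.541]
contact_force: [-0.1, -0.4, 0.5]
grip_width: 0.0854
clock: 4.05
tcp_pos: [0.3427, -0.2634, -0.0258]
orientation: [-1.503, 0.539, -0.538]
contact_force: [0.8, 0.8, -0.1]
grip_width: 0.085
t 4.05 tcp [ 342.7 -263.4  -25.8] yaw 50.58 tilt y [-0. -0. -1.] F [ 0.8  0.8 -0.1] grip 85.0 j [ 0.68  0.48 -0.2   2.26  0.22  0.42 -0.39]
tcp in guard [np.float64(-248.4), np.float64(-226.2)]
turn deg [ 0.01 -0.09 -0.01] shift now [-0.6  8.2 -0.4] shift after turn [-0.6  8.2 -0.4]
(160, 258) [-44.1 -52.3  10.6]
(163, 262) [-43.6 -50.4   7.5]
(155, 262) [-45.  -56.5  11.1]
(260, 150) [  0.1 -51.   58.5]
(260, 200) [  0.2 -51.3  37.5]
(260, 230) [  0.2 -51.7  23.9]
(400, 200) [ 70.9 -25.9  28.6]
```

View pics/wrist3.png

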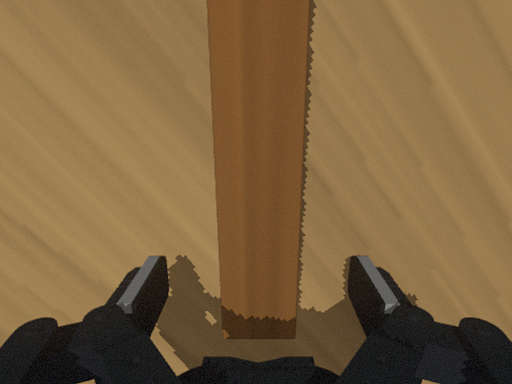

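The rail (columns 222–297) is centred, with its tail edge at row 338 behind the pads and its top level with the open fingertips. I'll go 9 mm lower and close.

```bash

python3 -m jog '0 0 0 0 5 0 1;0 0 0 0 4 0 1;0 0 0 0 0 0 0;0 0 0 0 0 0 0;0 0 0 0 0 0 0' 60
python3 -m jog '0 0 0 0 0 0 0;0 0 0 0 0 0 0;0 0 0 0 0 0 0;0 0 0 0 0 0 0;0 0 0 0 0 0 0' 60
python3 d.py 342 -263.3 -34 50.67; python3 snap.py wrist:4
```

```text
clock: 4.52
tcp_pos: [0.3433, -0.2639, -0.034]
orientation: [-1.503, 0.537, -0.54]
contact_force: [0.5, 0.8, -0.4]
grip_width: 0.0517
clock: 4.93
tcp_pos: [0.3436, -0.2641, -0.0337]
orientation: [-1.504, 0.537, -0.54]
contact_force: [-0.6, 0.5, 6.0]
grip_width: 0.0347
t 4.93 tcp [ 343.6 -264.1  -33.7] yaw 50.57 tilt y [ 0.002 -0.002 -1.   ] F [-0.6  0.5  6. ] grip 34.7 j [ 0.67  0.49 -0.19  2.27  0.23  0.4  -0.4 ]
tcp in guard [np.float64(-247.6), np.float64(-226.8)]
turn deg [ 0.   -0.1   0.14] shift now [-1.7  0.3 -0.4] shift after turn [-1.7  0.3 -0.4]
```

View pics/wrist4.png

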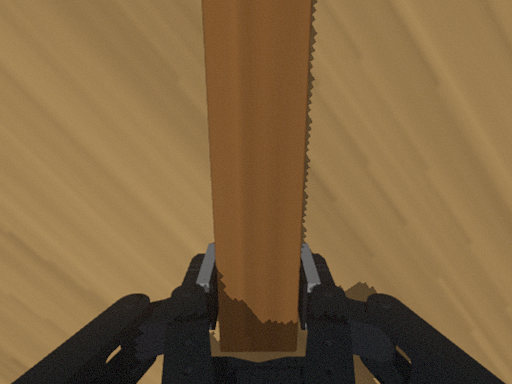

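```bash

python3 -m jog '0 0 0 0 0 0 0;0 0 0 0 -12 0 0;0 0 0 0 -15 0 0;0 -5 0 7 -15 -10 0;0 -5 0 8 -15 -12 0' 80
python3 d.py 591.5 -309.4 30 90.66
```

```text
clock: 5.4
tcp_pos: [0.3415, -0.2894, 0.0234]
orientation: [-1.534, 0.398, -0.398]
contact_force: [-0.3, 0.0, -1.2]
grip_width: 0.0344
t 5.4 tcp [ 341.5 -289.4   23.4] yaw 60.93 tilt y [-0. -0. -1.] F [-0.3  0.  -1.2] grip 34.4 j [ 0.81  0.4  -0.29  2.21  0.21  0.56 -0.14]
tcp in guard [np.float64(-249.9), np.float64(-252.2)]
turn deg [ 1.000e-02 -2.973e+01 -0.000e+00] shift now [228.2  -6.7 104. ] shift after turn [249.8  -6.6 -22.9]
```

```bash

python3 -m jog '0 -6 0 24 0 8 0;0 -6 0 25 0 5 0;0 -6 0 25 0 2 0;0 -6 0 25 0 0 0;0 -5.7 0 25 0 -3 0' 80
python3 d.py 591.5 -309.4 30 90.66; python3 snap.py top:5
```

```text
clock: 5.82
tcp_pos: [0.466, -0.3167, 0.023]
orientation: [-1.572, -0.008, 0.007]
contact_force: [0.0, -0.6, -2.0]
grip_width: 0.0343
t 5.82 tcp [ 466.  -316.7   23. ] yaw 90.54 tilt y [ 0.001 -0.001 -1.   ] F [ 0.  -0.6 -2. ] grip 34.3 j [ 0.8   0.55 -0.4   1.94  0.32  0.71  0.21]
tcp in guard [np.float64(-125.7), np.float64(-280.9)]
turn deg [ 0.06 -0.12  0.05] shift now [125.5  -6.9   6.1] shift after turn [125.5  -7.    5.9]
```

View pics/top5.png

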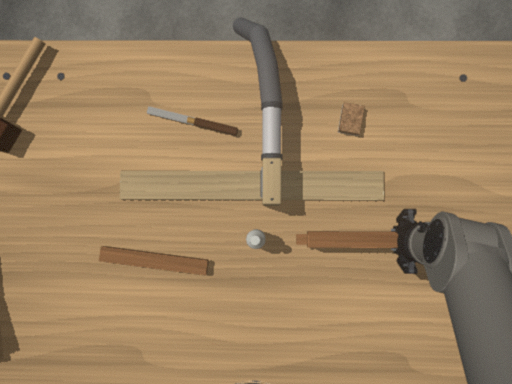

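The rail is held straight, with its tenon at (298,239) pointing along the board and clear of the glue (256,239). Next I move across over the board.

```bash

python3 -m jog '0 -0.1 0 30 0 1 0;0 0 0 32 0 1 0;0 0 0 32 0 1 0;0 0 0 25 0 1 0;0 0 0 6 0 1 0' 80
python3 -m jog '0 0 0 0 0 0 0;0 0 0 0 0 0 0;0 0 0 0 0 0 0;0 0 0 0 0 0 0;0 0 0 0 0 0 0' 80
python3 d.py 591.5 -309.4 30 90.66; python3 snap.py top:6 wrist:6; python3 - <<'E'
from m import *
f=dict(np.load("top6.npz")); P=cloud(f)
H=P[:,:,2]
for b in range(-300,-60,30):
    m=(P[:,:,1]>b/1000-.003)&(P[:,:,1]<b/1000+.003)&(P[:,:,0]>.5)&(P[:,:,0]<.68)&(H>.05)&(H<.11)
    if m.sum(): 
        print(b,m.sum(),np.median(H[m]).round(4),(P[:,:,0][m].min()).round(4),P[:,:,0][m].max().round(4))
E
```

```text
clock: 6.28
tcp_pos: [0.5949, -0.309, 0.0233]
orientation: [-1.571, -0.011, 0.003]
contact_force: [0.6, 0.6, -2.0]
grip_width: 0.0346
clock: 6.7
tcp_pos: [0.589, -0.3115, 0.0234]
orientation: [-1.572, -0.004, 0.004]
contact_force: [0.3, 0.8, -1.4]
grip_width: 0.0348
t 6.7 tcp [ 589.  -311.5   23.4] yaw 90.29 tilt y [ 0.    -0.002 -1.   ] F [ 0.3  0.8 -1.4] grip 34.8 j [ 0.66  0.68 -0.38  1.68  0.33  0.84  0.14]
tcp in guard [np.float64(-2.7), np.float64(-277.1)]
turn deg [ 0.09 -0.37  0.02] shift now [ 2.5 -6.6  2.1] shift after turn [ 2.6 -6.6  2.1]
-300 97 0.0846 0.5395 0.6347
-270 46 0.0831 0.5692 0.6049
-240 42 0.0821 0.5688 0.6048
-210 48 0.0828 0.5687 0.6047
-180 39 0.0829 0.5682 0.6039
-150 51 0.0828 0.5683 0.6035
-120 37 0.0813 0.5679 0.6034
-90 32 0.0739 0.5743 0.597
```

View pics/top6.png

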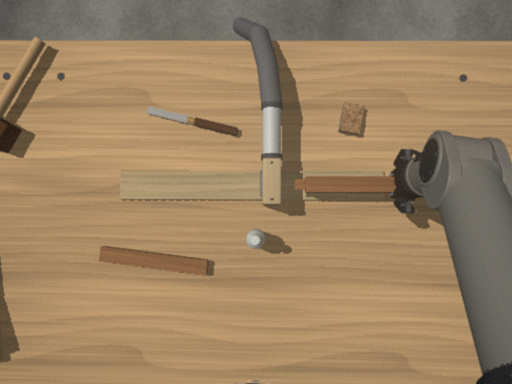

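View pics/wrist6.png

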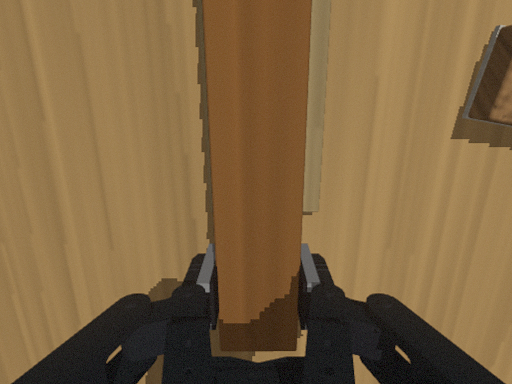

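The rail is over the board and needs about 4 mm in +x. I'll correct that and lower it by 44 mm.

```bash

python3 -m jog '0 -0.2 0 4 12 0 0;0 0 0 0 12 0 0;0 0 0 0 10 0 0;0 0 0 0 6 0 0;0 0 0 0 3 0 0' 80
python3 -m jog '0 0 0 0 1 0 0;0 0 0 0 0 0 0;0 0 0 0 0 0 0;0 0 0 0 0 0 0;0 0 0 0 0 0 0' 80
python3 d.py 591.5 -309.4 -22 90.66; python3 snap.py top:7; cat > rl.py <<'E'
import sys
from m import *
f=dict(np.load(sys.argv[1])); P=cloud(f); H=P[:,:,2]; lo,hi=map(float,sys.argv[2:4])
u=np.array([-.0115,1]);G=np.array([.5885,-.0344])
X=(P[:,:,:2]-G)@np.array([1,.0115]); Y=(P[:,:,:2]-G)@u
for b in range(-300,400,30):
    m=(abs(Y-b/1000)<.003)&(abs(X)<.06)&(H>lo)&(H<hi)
    if m.sum()>10: 
        a=np.percentile(X[m],[2,98])*1000
        print("gy",b,m.sum(),"H",(np.median(H[m])*1000).round(1),"x",a.round(1),"mid",a.mean().round(1))
m=(abs(X)<.008)&(H>lo)&(H<hi); print("y ext",np.percentile(Y[m],[.5,99.5])*1000)
E
python3 rl.py top7.npz .02 .06
```

```text
clock: 7.22
tcp_pos: [0.5929, -0.3102, -0.0216]
orientation: [-1.571, -0.006, 0.009]
contact_force: [-9.6, 3.8, 22.0]
grip_width: 0.0348
clock: 7.63
tcp_pos: [0.5946, -0.3109, -0.0205]
orientation: [-1.572, -0.009, 0.006]
contact_force: [0.3, -0.2, -2.2]
grip_width: 0.0347
t 7.63 tcp [ 594.6 -310.9  -20.5] yaw 90.56 tilt y [ 0.002 -0.001 -1.   ] F [ 0.3 -0.2 -2.2] grip 34.7 j [ 0.64  0.75 -0.36  1.69  0.35  0.77  0.12]
tcp in guard [np.float64(2.9), np.float64(-276.6)]
turn deg [ 0.08 -0.1   0.1 ] shift now [-3.1  1.5  1.5] shift after turn [-3.1  1.5  1.5]
gy -270 47 H 38.6 x [-29.7  37.4] mid 3.9
gy -240 39 H 39.4 x [-16.4  18.5] mid 1.0
gy -210 43 H 39.2 x [-16.5  18.6] mid 1.0
gy -180 45 H 39.4 x [-16.7  18.5] mid 0.9
gy -150 46 H 39.6 x [-16.5  18.4] mid 0.9
gy -120 46 H 38.6 x [-16.6  18.6] mid 1.0
gy -90 36 H 37.4 x [-16.7  18.8] mid 1.1
gy -60 31 H 29.5 x [-11.   12.6] mid 0.8
y ext [-271.12943015  -52.33352144]
```

View pics/top7.png

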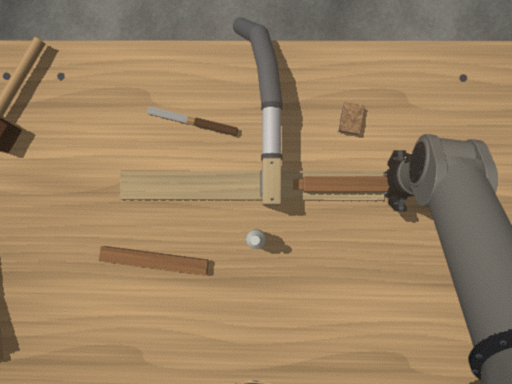

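```bash
python3 rl.py top0.npz .007 .017; python3 - <<'E'
from m import *
f=dict(np.load("top7.npz")); P=cloud(f)
R=blob(P,.03,.06,(.5,.65,-.26,-.1)); print(rect(f,R,.0385))
f=dict(np.load("top0.npz"));P=cloud(f);h=blob(P,.1,.125,(.5,.65,-.1,.05))
print(np.percentile(P[h][:,0],[1,3,50]),np.percentile(P[h][:,1],[2,50,98]))
E
```

```text
gy -270 33 H 13.1 x [-32.   33.8] mid 0.9
gy -240 77 H 12.6 x [-33.6  32.4] mid -0.6
gy -210 69 H 12.1 x [-33.8  33.8] mid -0.0
gy -180 68 H 12.5 x [-32.9  32.9] mid -0.0
gy -150 84 H 11.8 x [-33.7  33.6] mid -0.1
gy -120 64 H 12.5 x [-34.   32.9] mid -0.5
gy -90 84 H 12.2 x [-33.9  33.7] mid -0.1
gy -60 60 H 12.2 x [-33.5  33.2] mid -0.1
gy -30 75 H 11.8 x [-32.9  33.9] mid 0.5
gy 30 58 H 11.9 x [-33.7  33.2] mid -0.2
gy 60 85 H 12.6 x [-34.1  33.8] mid -0.2
gy 90 59 H 12.1 x [-33.8  33.9] mid 0.0
gy 120 61 H 12.4 x [-33.8  33.3] mid -0.2
gy 150 85 H 12.2 x [-34.2  32.4] mid -0.9
gy 180 69 H 12.0 x [-33.5  33.9] mid 0.2
gy 210 62 H 12.2 x [-33.7  34.2] mid 0.2
gy 240 66 H 12.1 x [-32.   33.5] mid 0.7
gy 270 74 H 11.9 x [-33.3  33. ] mid -0.2
gy 300 67 H 11.9 x [-31.3  33.3] mid 1.0
gy 330 65 H 11.4 x [-32.2  33.9] mid 0.8
gy 360 64 H 11.5 x [-31.6  34.3] mid 1.3
y ext [-266.40551613  366.79181939]
{'rc': (591.3, -180.5), 'wh': (35.4, 160.7), 'a': 0.72, 'mean': array([ 591.2, -183.6]), 'dir': array([-0.0136,  0.9999]), 'ang': np.float64(90.78)}
[0.54000196 0.54224619 0.59436107] [-0.05301172 -0.03402051 -0.01571596]
```

The rail is aligned within 1 mm of the tunnel axis and 27 mm short of the mouth. I start the feed.

```bash

python3 -m jog '0 0 0 0 1 4 0;0 0 0 -1 0 8 0;0 0 0 0 0 12 0;0 0 0 0 0 12 0;0 0 0 0 0 12 0' 80
python3 d.py 590 -106.4 -21 90.66; python3 snap.py top:8; python3 rl.py top8.npz .03 .05
```

```text
clock: 8.1
tcp_pos: [0.5932, -0.2607, -0.0214]
orientation: [-1.571, -0.01, 0.007]
contact_force: [0.1, -1.2, 0.2]
grip_width: 0.0347
t 8.1 tcp [ 593.2 -260.7  -21.4] yaw 90.62 tilt y [ 0.002 -0.001 -1.   ] F [ 0.1 -1.2  0.2] grip 34.7 j [ 0.58  0.72 -0.37  1.75  0.36  0.74  0.04]
tcp in guard [np.float64(2.1), np.float64(-226.3)]
turn deg [ 0.04 -0.04  0.1 ] shift now [ -1.5  -0.5 154.3] shift after turn [ -1.4  -0.4 154.3]
gy -210 41 H 38.9 x [-16.6  14.4] mid -1.1
gy -180 43 H 38.0 x [-16.5  16.3] mid -0.1
gy -150 44 H 38.6 x [-16.7  16.6] mid -0.0
gy -120 45 H 37.8 x [-16.5  16.5] mid 0.0
gy -90 31 H 38.0 x [-16.8  16.4] mid -0.2
gy -60 30 H 37.7 x [-16.7  16.3] mid -0.2
gy -30 38 H 39.0 x [-16.7  16.3] mid -0.2
y ext [-215.29303558  -27.91139325]
```

```bash

python3 -m jog '0 0 0 0 0 14 0;0 0 0 0 0 14 0;0 0 0 0 0 14 0;0 0 0 0 0 14 0;0 0 0 0 0 14 0' 80
python3 d.py 590 -106.4 -21 90.66; python3 snap.py top:9; python3 rl.py top9.npz .03 .05
```

```text
clock: 8.57
tcp_pos: [0.5925, -0.1916, -0.0215]
orientation: [-1.572, -0.009, 0.006]
contact_force: [1.1, -2.5, 1.5]
grip_width: 0.0348
t 8.57 tcp [ 592.5 -191.6  -21.5] yaw 90.57 tilt y [ 0.002 -0.002 -1.   ] F [ 1.1 -2.5  1.5] grip 34.8 j [ 0.48  0.69 -0.36  1.81  0.36  0.71 -0.07]
tcp in guard [np.float64(2.2), np.float64(-157.2)]
turn deg [ 0.09 -0.09  0.11] shift now [-1.6 -0.6 85.2] shift after turn [-1.5 -0.5 85.2]
gy -120 44 H 38.2 x [-16.6  16.3] mid -0.2
gy -90 36 H 37.7 x [-16.5  16.2] mid -0.2
gy -60 30 H 38.8 x [-16.6  16.2] mid -0.2
gy -30 40 H 38.3 x [-16.7  16.4] mid -0.1
y ext [-138.43135914   63.96376544]
```

```bash

python3 -m jog '0 0 0 0 0 14 0;0 0 0 0 0 14 0;0 0 0 0 0 14 0;0 0 0 0 0 14 0;0 0 0 0 0 12 0' 80
python3 d.py 590 -106.4 -21 90.66; python3 snap.py top:10 scene:10; python3 rl.py top10.npz .03 .05
```

```text
clock: 9.03
tcp_pos: [0.5919, -0.1235, -0.0215]
orientation: [-1.572, -0.009, 0.007]
contact_force: [0.0, -4.3, 5.5]
grip_width: 0.0345
t 9.03 tcp [ 591.9 -123.5  -21.5] yaw 90.58 tilt y [ 0.002 -0.001 -1.   ] F [ 0.  -4.3  5.5] grip 34.5 j [ 0.37  0.67 -0.36  1.85  0.36  0.68 -0.19]
tcp in guard [np.float64(2.3), np.float64(-89.1)]
turn deg [ 0.08 -0.08  0.1 ] shift now [-1.7 -0.5 17.1] shift after turn [-1.7 -0.5 17.1]
gy -60 24 H 38.2 x [-16.7  17.8] mid 0.5
gy -30 36 H 38.6 x [-16.7  16.3] mid -0.2
gy 60 52 H 41.6 x [-28.7  29.9] mid 0.6
gy 90 43 H 38.3 x [-16.7  16.5] mid -0.1
y ext [-61.9938329  135.41445808]
```

View pics/top10.png

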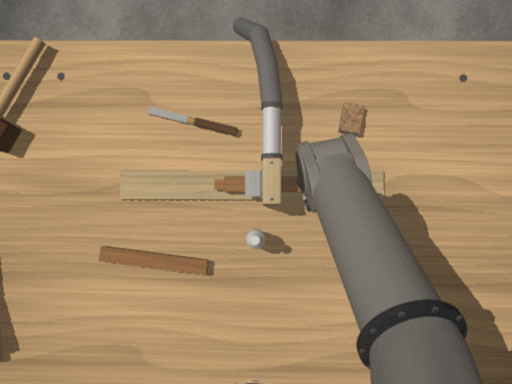

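View pics/scene10.png

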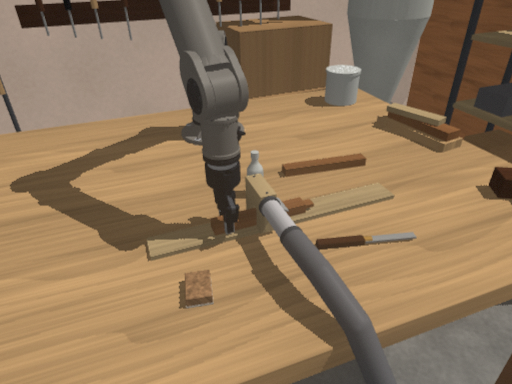

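The flap is open (columns 246–261) and rests on the rail, whose tenon is at column 215 on the outfeed side. The gripper still has room before the hood.

```bash

python3 -m jog '0 0 0 0 0 7 0;0 0 0 0 0 5 0;0 0 0 0 0 3 0;0 0 0 0 0 0 0;0 0 0 0 0 0 0' 80
python3 d.py 590 -106.4 -21 90.66; python3 snap.py wrist:11
```

```text
clock: 9.55
tcp_pos: [0.5918, -0.1094, -0.0215]
orientation: [-1.572, -0.009, 0.006]
contact_force: [-0.3, -1.1, 7.1]
grip_width: 0.0352
t 9.55 tcp [ 591.8 -109.4  -21.5] yaw 90.58 tilt y [ 0.002 -0.001 -1.   ] F [-0.3 -1.1  7.1] grip 35.2 j [ 0.35  0.67 -0.36  1.86  0.36  0.68 -0.21]
tcp in guard [np.float64(2.4), np.float64(-75.0)]
turn deg [ 0.06 -0.08  0.11] shift now [-1.8 -0.5  3. ] shift after turn [-1.8 -0.5  3. ]
```

View pics/wrist11.png

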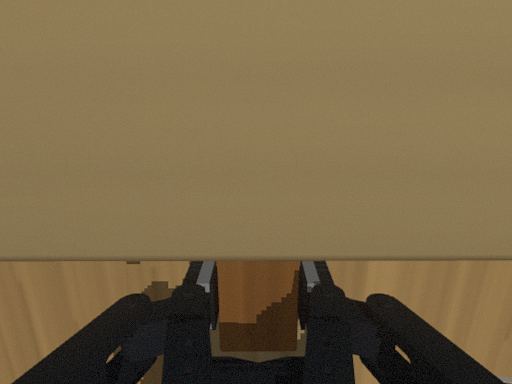

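```bash

python3 -m jog '0 0 0 0 0 0 1;0 0 0 0 0 0 1;0 0 0 0 0 0 1;0 0 0 0 0 0 1;0 0 0 0 0 0 1' 60
python3 -m jog '0 0 0 0 0 0 1;0 0 0 0 0 0 1;0 0 0 0 -8 0 1;0 0 0 0 -20 0 1;0 0 0 0 -30 0 1' 60
python3 -m jog '0 0 0 0 -30 -2 1;0 0 0 0 -30 -2 1;0 0 0 0 -25 0 1;0 0 0 0 -8 0 1;0 0 0 0 0 10 1' 60
python3 d.py 587.4 70.6 125 90.66; 
```

```text
clock: 10.02
tcp_pos: [0.5911, -0.1095, -0.0222]
orientation: [-1.572, -0.008, 0.007]
contact_force: [0.6, -0.1, -0.4]
grip_width: 0.0856
clock: 10.43
tcp_pos: [0.5892, -0.1095, 0.035]
orientation: [-1.571, -0.005, 0.011]
contact_force: [0.1, -0.7, 0.1]
grip_width: 0.0853
clock: 10.85
tcp_pos: [0.5929, -0.106, 0.1322]
orientation: [-1.574, -0.01, -0.0]
contact_force: [-0.0, -0.8, -1.3]
grip_width: 0.0854
t 10.85 tcp [ 592.9 -106.   132.2] yaw 90.36 tilt y [ 0.006 -0.003 -1.   ] F [-0.  -0.8 -1.3] grip 85.4 j [ 0.41  0.46 -0.45  1.78  0.24  0.95 -0.13]
tcp in guard [np.float64(3.6), np.float64(-71.7)]
turn deg [ 0.2  -0.3   0.37] shift now [ -4.5   6.6 176.7] shift after turn [ -3.5   7.2 176.7]
```

```bash

python3 -m jog '0 0 0 0 0 32 1;0 -0.1 0 -1 0 36 1;0 0 0 -1 0 36 1;0 -0.1 0 -1 0 36 1;0 0 0 0 0 30 1' 60
python3 -m jog '0 0 0 0 0 3 1;0 0 0 0 0 0 1;0 0 0 0 0 0 1;0 0 0 0 0 0 1;0 0 0 0 0 0 1' 60
python3 d.py 587.4 70.6 40 90.66; python3 snap.py wrist:12 top:12; python3 rl.py top12.npz .03 .05
```

```text
clock: 11.27
tcp_pos: [0.5843, 0.0701, 0.1275]
orientation: [-1.571, -0.011, 0.014]
contact_force: [-0.6, 0.4, 0.3]
grip_width: 0.0855
clock: 11.68
tcp_pos: [0.5861, 0.0674, 0.1283]
orientation: [-1.573, -0.009, 0.008]
contact_force: [-0.8, -0.3, 0.8]
grip_width: 0.0855
t 11.68 tcp [586.1  67.4 128.3] yaw 90.62 tilt y [ 0.    -0.002 -1.   ] F [-0.8 -0.3  0.8] grip 85.5 j [ 0.15  0.46 -0.49  1.81  0.26  0.94 -0.44]
tcp in guard [np.float64(-1.3), np.float64(101.8)]
turn deg [ 0.12 -0.04  0.02] shift now [ 1.3 88.3  3.4] shift after turn [ 1.4 88.3  3.2]
gy -90 38 H 38.0 x [-16.6  18.6] mid 1.0
gy -60 31 H 37.6 x [-16.6  19. ] mid 1.2
gy -30 38 H 38.3 x [-16.5  18.9] mid 1.2
gy 60 18 H 41.6 x [ 9.6 30.4] mid 20.0
y ext [-108.14592687   55.34147499]
```

View pics/wrist12.png

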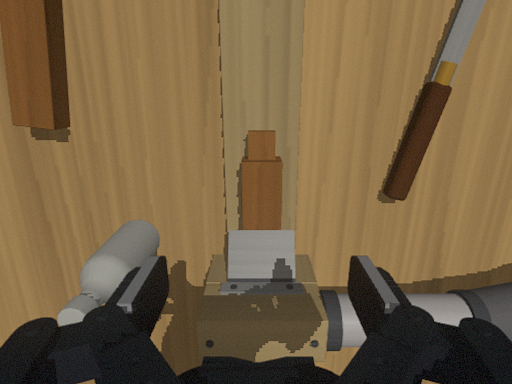

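View pics/top12.png

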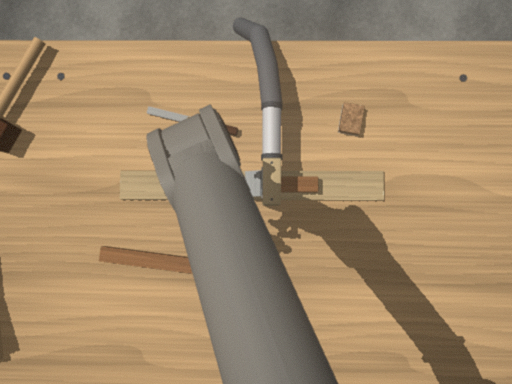

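The wrist view shows the flap resting on the rail, with its edge at row 232. The tenon is at (262,145), and fore body is available to grasp at rows 160–230.

```bash
python3 - <<'E'
from h import *
f=dict(np.load("wrist12.npz")); E=np.array(f["hand_eye"])
P=cloud(f,E)*1000
for row in (180,200,215):
    R=P[row]; m=(R[:,1]<-0)&False
    c=f["color"][row].astype(int); h=cv2.cvtColor(f["color"],cv2.COLOR_RGB2HSV)[row]
    m=(h[:,1]>120)&(abs(np.arange(512)-261)<40); idx=np.where(m)[0]; print(row,idx.min(),idx.max(),P[row,idx.min()+1].round(1),P[row,idx.max()-1].round(1))
for v in (132,140,156,162,225,228,232,236,270): print(v,P[v,261].round(1))
E
```

```text
180 222 300 [-36.2 130.3  -3.5] [ 40.5 129.6  -3.3]
200 222 300 [-36.9 130.1 -24.8] [ 41.1 127.9 -24. ]
215 222 299 [-37.5 130.3 -41.4] [ 40.9 129.  -41. ]
132 [ 1.8 99.5 48. ]
140 [ 1.8 98.6 41.3]
156 [ 1.9 98.9 27.2]
162 [ 1.8 89.7 23.8]
225 [  2.   91.6 -35.9]
228 [  2.   91.5 -38.9]
232 [  1.9  85.7 -40.2]
236 [  1.9  85.3 -44.1]
270 [  1.8  68.3 -69.1]
```

```bash

python3 -m jog '0.1 0 0 2 20 3 1;0 0 0 0 26 1 1;0 0 0 0 28 0 1;0 0 0 0 26 0 1;0 0 0 0 20 0 1' 60
python3 d.py 589 73 -21.7 90.66
```

```text
clock: 12.2
tcp_pos: [0.5876, 0.0722, 0.007]
orientation: [-1.571, -0.009, 0.01]
contact_force: [-0.3, -0.9, -0.2]
grip_width: 0.0856
t 12.2 tcp [587.6  72.2   7. ] yaw 90.69 tilt y [-0.  0. -1.] F [-0.3 -0.9 -0.2] grip 85.6 j [ 0.09  0.62 -0.42  1.87  0.37  0.73 -0.53]
tcp in guard [np.float64(0.3), np.float64(106.6)]
turn deg [-0.01  0.03 -0.01] shift now [ 1.4 28.7  0.7] shift after turn [ 1.4 28.7  0.7]
```

```bash

python3 -m jog '0 0 0 1 12 -1 1;0 0 0 0 10 0 1;0 0 0 0 6 0 1;0 0 0 0 0 0 1;0 0 0 0 0 0 1' 60
python3 d.py 589 73 -21.7 90.66;python3 snap.py wrist:13
```

```text
clock: 12.62
tcp_pos: [0.59, 0.0725, -0.0184]
orientation: [-1.57, -0.012, 0.009]
contact_force: [0.0, -0.2, 0.3]
grip_width: 0.0852
t 12.62 tcp [590.   72.5 -18.4] yaw 90.76 tilt y [ 0.002  0.001 -1.   ] F [ 0.  -0.2  0.3] grip 85.2 j [ 0.08  0.66 -0.4   1.88  0.39  0.68 -0.54]
tcp in guard [np.float64(2.7), np.float64(106.9)]
turn deg [-0.05  0.1   0.13] shift now [-1.   3.3  0.5] shift after turn [-1.   3.3  0.5]
```

View pics/wrist13.png

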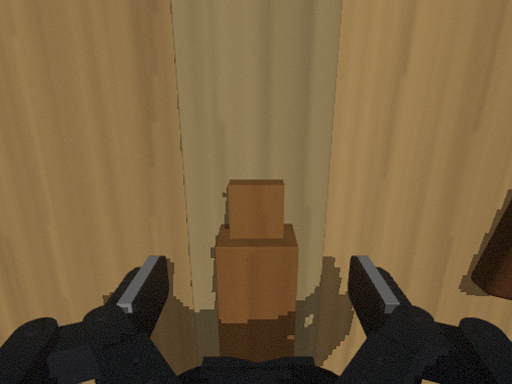

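The rail (columns 216–297) is centred, with its shoulder ahead of the pads. I go 2 mm down and grip.

```bash

python3 -m jog '0 0 0 0 2.5 0 1;0 0 0 0 0 0 0;0 0 0 0 0 0 0;0 0 0 0 0 0 0;0 0 0 0 0 0 0' 60
python3 -m jog '0 0 0 0 0 0 0;0 0 0 0 0 0 0;0 0 0 0 0 0 0;0 0 0 0 0 0 0;0 0 0 0 0 0 0' 60
python3 d.py 589 73 -21.7 90.66;python3 snap.py wrist:14
```

```text
clock: 13.08
tcp_pos: [0.5896, 0.0725, -0.0213]
orientation: [-1.57, -0.012, 0.009]
contact_force: [0.0, 0.6, -0.1]
grip_width: 0.0387
clock: 13.5
tcp_pos: [0.5897, 0.0725, -0.0211]
orientation: [-1.57, -0.012, 0.009]
contact_force: [-0.5, 0.0, 5.4]
grip_width: 0.0351
t 13.5 tcp [589.7  72.5 -21.1] yaw 90.76 tilt y [ 0.002  0.001 -1.   ] F [-0.5  0.   5.4] grip 35.1 j [ 0.08  0.66 -0.4   1.88  0.39  0.68 -0.55]
tcp in guard [np.float64(2.4), np.float64(106.9)]
turn deg [-0.03  0.1   0.11] shift now [-0.7  0.6  0.5] shift after turn [-0.7  0.6  0.5]
```

View pics/wrist14.png

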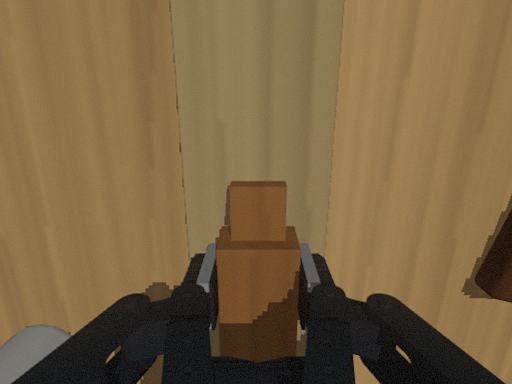

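```bash

python3 -m jog '0 0 0 0 0 6 0;0 0 0 0 0 12 0;0 0 0 0 0 14 0;0 0 0 0 0 14 0;0 0 0 0 0 14 0' 80
python3 d.py; python3 -m jog '0 0 0 0 0 14 0;0 0 0 0 0 14 0;0 0 0 0 0 14 0;0 0 0 0 0 14 0;0 0 0 0 0 14 0' 80
python3 d.py; python3 snap.py top:15; python3 rl.py top15.npz .03 .05
```

```text
clock: 13.97
tcp_pos: [0.5895, 0.1307, -0.021]
orientation: [-1.573, -0.011, 0.007]
contact_force: [0.8, -5.8, 5.2]
grip_width: 0.0347
t 13.97 tcp [589.5 130.7 -21. ] yaw 90.66 tilt y [ 0.002 -0.002 -1.   ] F [ 0.8 -5.8  5.2] grip 34.7 j [-0.03  0.67 -0.4   1.85  0.39  0.69 -0.64]
tcp in guard [np.float64(2.9), np.float64(165.1)]
clock: 14.38
tcp_pos: [0.5886, 0.2008, -0.021]
orientation: [-1.573, -0.011, 0.007]
contact_force: [-0.4, -5.3, 5.9]
grip_width: 0.0344
t 14.38 tcp [588.6 200.8 -21. ] yaw 90.67 tilt y [ 0.002 -0.002 -1.   ] F [-0.4 -5.3  5.9] grip 34.4 j [-0.14  0.69 -0.4   1.81  0.39  0.72 -0.74]
tcp in guard [np.float64(2.8), np.float64(235.2)]
gy 60 52 H 41.7 x [-28.8  29.8] mid 0.5
gy 90 47 H 38.2 x [-16.4  18.8] mid 1.2
gy 120 43 H 37.6 x [-16.4  18.7] mid 1.1
gy 150 32 H 37.2 x [-16.6  18.8] mid 1.1
gy 180 45 H 37.6 x [-14.9  18.9] mid 2.0
gy 210 35 H 38.9 x [-16.4  18.9] mid 1.2
y ext [ 46.6902558  222.63985678]
```

View pics/top15.png

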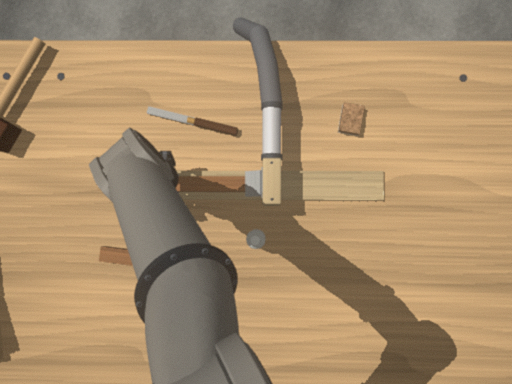

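```bash

python3 -m jog '0 0 0 0 0 14 0;0 0 0 0 0 14 0;0 0 0 0 0 14 0;0 0 0 0 0 14 0;0 0 0 0 0 9 0' 80
python3 -m jog '0 0 0 0 0 0 0;0 0 0 0 0 0 0;0 0 0 0 0 0 0;0 0 0 0 0 0 0;0 0 0 0 0 0 0' 80
python3 d.py; python3 snap.py top:16 wrist:16; python3 rl.py top16.npz .03 .05
```

```text
clock: 14.85
tcp_pos: [0.5874, 0.2675, -0.021]
orientation: [-1.571, -0.012, 0.009]
contact_force: [0.7, -4.7, 7.5]
grip_width: 0.0347
clock: 15.27
tcp_pos: [0.587, 0.268, -0.021]
orientation: [-1.569, -0.012, 0.009]
contact_force: [0.2, 2.8, 4.7]
grip_width: 0.0345
t 15.27 tcp [587. 268. -21.] yaw 90.76 tilt y [ 0.002  0.002 -1.   ] F [0.2 2.8 4.7] grip 34.5 j [-0.24  0.72 -0.4   1.75  0.38  0.74 -0.82]
tcp in guard [np.float64(2.0), np.float64(302.4)]
gy 90 47 H 37.7 x [-16.7  18.8] mid 1.0
gy 120 46 H 38.6 x [-16.8  18.8] mid 1.0
gy 150 35 H 37.3 x [-16.9  18.8] mid 0.9
gy 180 45 H 37.9 x [-16.9  19. ] mid 1.0
gy 210 36 H 38.0 x [-16.8  18.6] mid 0.9
gy 240 42 H 37.8 x [-16.8  18.9] mid 1.1
gy 270 41 H 38.3 x [-17.   18.7] mid 0.9
y ext [ 85.33340819 296.80570204]
```

View pics/top16.png

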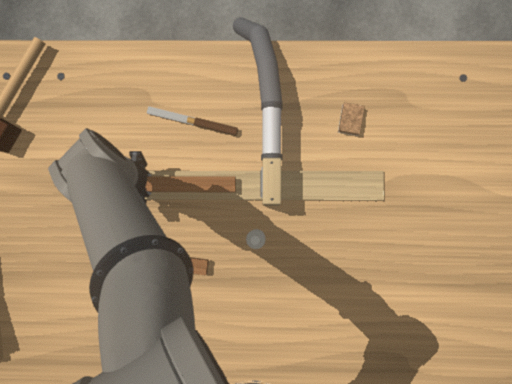

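View pics/wrist16.png

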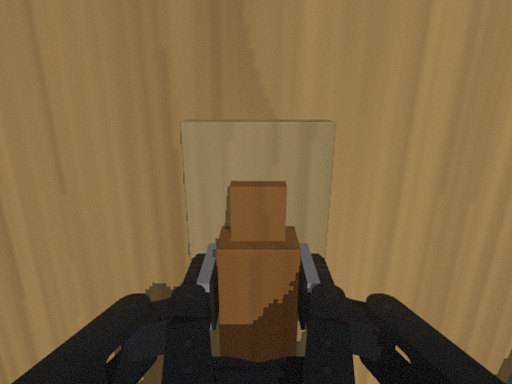

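The flap has dropped shut and no longer shows at columns 246–261. The rail lies on the outfeed board with its tail at guard y ≈ 85 and its tenon short of the board's end. Now I release it and retreat.

```bash

python3 -m jog '0 0 0 0 0 0 1;0 0 0 0 0 0 1;0 0 0 0 0 0 1;0 0 0 0 0 0 1;0 0 0 0 0 0 1' 60
python3 -m jog '0 0 0 0 0 0 1;0 0 0 0 0 0 1;0 0 0 0 -6 0 1;0 0 0 0 -15 0 1;0 0 0 0 -25 0 1' 60
python3 -m jog '0 0 0 0 -30 0 1;0 0 0 0 -35 0 1;0 0 0 0 -35 0 1;0 0 0 0 -30 0 1;0 0 0 0 -30 10 1' 60
python3 -m jog '0 0 0 0 -5 30 1;0 0 0 0 0 35 1;0 0 0 0 0 35 1;0 0 0 0 0 35 1;0 0 0 0 0 30 1' 60
python3 -m jog '0 0 0 0 0 30 1;0 0 0 0 0 10 1;0 0 0 0 0 0 1;0 0 0 0 0 0 1;0 0 0 0 0 0 1' 60
python3 d.py; python3 snap.py top:17 scene:17; python3 rl.py top17.npz .03 .05; python3 - <<'E'
from m import *
f=dict(np.load("top17.npz")); P=cloud(f)
R=blob(P,.017,.045,(.5,.65,.02,.4)); print("rail",rect(f,R,.038))
g=blob(P,.1,.2,(.3,.52,-.1,.1));print("glue",rect(f,g,.13))
B=blob(P,.018,.035,(.3,.53,.1,.5));print("plain",rect(f,B,.026))
for lo,hi,b in [(.015,.035,(.69,.8,-.35,-.15)),(.008,.03,(.65,.85,0,.4))]:
    print(rect(f,blob(P,lo,hi,b),.02))
E
```

```text
clock: 15.78
tcp_pos: [0.5866, 0.2667, -0.0218]
orientation: [-1.571, -0.011, 0.01]
contact_force: [-0.4, -0.5, -2.0]
grip_width: 0.0854
clock: 16.2
tcp_pos: [0.5851, 0.2665, 0.0238]
orientation: [-1.572, -0.009, 0.013]
contact_force: [0.3, -0.1, 0.4]
grip_width: 0.0853
clock: 16.62
tcp_pos: [0.5871, 0.2752, 0.1881]
orientation: [-1.571, -0.011, 0.006]
contact_force: [0.4, 0.1, -0.1]
grip_width: 0.0854
clock: 17.03
tcp_pos: [0.5834, 0.445, 0.1917]
orientation: [-1.568, -0.013, 0.01]
contact_force: [0.3, -0.0, 0.2]
grip_width: 0.0851
clock: 17.45
tcp_pos: [0.5847, 0.4802, 0.1903]
orientation: [-1.571, -0.011, 0.007]
contact_force: [-0.3, 0.0, -0.5]
grip_width: 0.0853
t 17.45 tcp [584.7 480.2 190.3] yaw 90.66 tilt y [ 0.002 -0.001 -1.   ] F [-0.3  0.  -0.5] grip 85.3 j [-0.49  0.67 -0.47  1.31  0.3   1.24 -0.96]
tcp in guard [np.float64(2.1), np.float64(514.6)]
gy 90 45 H 38.1 x [-16.7  18.9] mid 1.1
gy 120 46 H 38.0 x [-17.   18.8] mid 0.9
gy 150 32 H 38.2 x [-16.8  19.1] mid 1.1
gy 180 48 H 37.7 x [-16.9  19. ] mid 1.1
gy 210 38 H 38.3 x [-16.9  16.6] mid -0.2
gy 240 38 H 37.9 x [-16
[... 191 characters left out ...]
0.72, 'mean': array([586.4, 172.9]), 'dir': array([-0.0182,  0.9998]), 'ang': np.float64(91.04)}
glue {'rc': (461.2, 0.2), 'wh': (19.0, 19.1), 'a': 0.9, 'mean': array([ 4.608e+02, -3.000e-01]), 'dir': array([-0.6939,  0.7201]), 'ang': np.float64(133.94)}
plain {'rc': (403.6, 244.6), 'wh': (260.5, 36.9), 'a': 83.61, 'mean': array([403.4, 244. ]), 'dir': array([0.1113, 0.9938]), 'ang': np.float64(83.61)}
{'rc': (751.2, -226.1), 'wh': (51.1, 72.2), 'a': 80.67, 'mean': array([ 751.4, -226. ]), 'dir': array([-0.983 ,  0.1837]), 'ang': np.float64(169.42)}
{'rc': (743.2, 159.3), 'wh': (227.2, 20.8), 'a': 76.31, 'mean': array([742. , 154.8]), 'dir': array([0.2328, 0.9725]), 'ang': np.float64(76.54)}
```

View pics/top17.png

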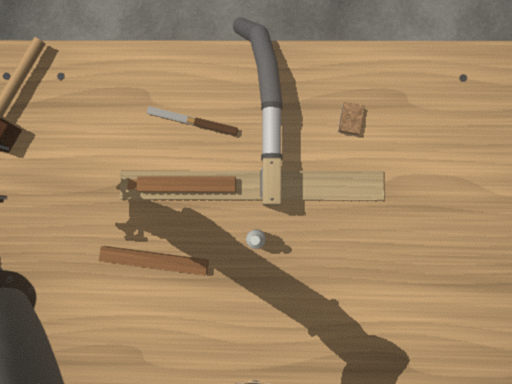

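View pics/scene17.png

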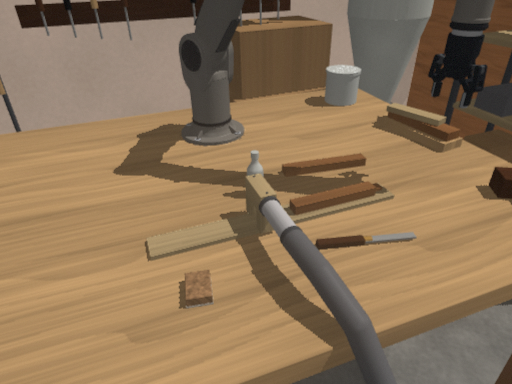

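The rail lies on the outfeed half (columns 125–236) with its tenon away from the hood, and the bystanders haven't moved. I'll compare the flap region with the first picture, then hand in.

```bash
python3 - <<'E'
from h import *
a=cloud(dict(np.load("top0.npz")));b=cloud(dict(np.load("top17.npz")))
for v in (178,185,192): print((a[v,238:264:2,2]*1000).round(),(b[v,238:264:2,2]*1000).round())
from bench import r
print(r.get_obs()["qvel"].round(3)); r.hand_in()
E
```

```text
[12. 14. 13. 17. 13. 15. 12. 11. 12. 11. 13. 64. 81.] [11. 13. 10. 10. 15. 13. 12. 14. 13. 10. 14. 63. 77.]
[16. 13. 13. 13. 10. 14. 10. 12. 10. 16.  9. 65. 78.] [13. 13.  9. 13. 10. 13. 11. 12. 11. 12. 15. 61. 78.]
[11. 13. 12. 14. 10. 11. 13. 14.  9. 15. 12. 64. 79.] [13. 13. 15. 13. 10. 14. 12. 13. 11. 10. 14. 65. 80.]
[-0.002  0.003 -0.005 -0.001 -0.002 -0.002 -0.001]
the job is handed in; nothing more can be done
```

I fed the rail tenon-first under the flap, regripped it on the outfeed side and drew it out until the flap shut. Then I released it, moved the arm clear and handed the job in at about 17.5 s of the 64 s allowed.

**Last checks:**
- **Rail:** it lies flat on the outfeed half, about 1 mm off the board's centreline and within 0.5° of its direction. The tail is at guard y ≈ 85 mm and the tenon end at about 345 mm, pointing away from the hood; the board ends at 370 mm.
- **Flap:** the heights around it match the opening picture within noise, so it is shut.
- **Bystanders:** the glue bottle, plain rail, sanding block and chisel are within 0.5 mm of where they started.
- **Forces:** the highest wrist reading at the end of any move was about 24 N, as the rail was set on the board.

**What disagreed:** my first grasp closed just above the rail, because the real fingertips end about 38 mm short of the reported TCP. I measured this with the wrist depth and scene cameras, went that much lower and gripped normally. The reported sideways position was also about 2 mm off, so I centred by the cameras.

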